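Set the multimeter for a continuity check

TASK

Set the multimeter for a continuity check: with a fingertip, push its selector bar round clockwise, click by click, to the sixth click from OFF (OFF is the round dot, so count on from the mark it now points at), then press the right-hand key below the display and let it spring back. Only push and press, gently: do not grip or lift the meter or its selector, keep the meter where it lies, do not press the left-hand key, and leave the other things on the bench alone.

Things in the scene. Friction and masses are not known exactly. Their poses are not given: they have to be found in the camera images.
- meter: Handheld multimeter lying loose on the bench on rubber feet, face up: 222 mm long (its x), 102 mm wide (its y), dark holster, grey face at 50 mm height; about 0.9 kg. Origin: centre of its underside; +x runs along its length from the input jacks to the display, +y to its left seen with the display at the top (farther from the viewer), z up.
- selector (a joint): Rotary selector's angle in rad: 0 = OFF, growing clockwise seen from above; nine click positions pi/6 (30 degrees) apart, stops just beyond the first and last (4.19). Sixth click from OFF = 3.14. About 0.04 N m (1.5 N at the bar's end) takes it out of a click; past half way it jumps on into the next by itself. At OFF the bar points 120 degrees anticlockwise from the meter's +x.
- selector_tip (a point): Pointing end of the selector bar: on its centre line at the top, 28 mm from the axis; turns with it. The selector is a black disc, 60 mm across, 5 mm high on the face, with a raised straight dark grey finger bar across its middle: 56 mm long, 12 mm wide, upright sides, top 20 mm above the face (15 mm above the disc). A white line on top marks the pointing half.
- selector_axis (a point): Selector's axis of rotation, at the height of the bar's top (70 mm above the bench), 30 mm from the meter's origin towards the jacks; fixed on the meter. White marks are printed on the face round the disc, 37 mm from the axis: a round dot for OFF, then clockwise eight short dashes, one a click.
- key_right (a joint): Travel in m of the right-hand key below the display: 0 = up, 0.003 = fully down; sprung, 1.5 N to start it and 4 N fully down; it counts as pressed beyond 0.002.
- key_right_top (a point): Centre of the top of the right-hand key (meter frame: x +21 mm, y -28 mm), 4.5 mm above the face (54.5 mm above the bench). The key is 12 mm along the meter's x, 18 mm along its y.
- key_left (a joint): Travel in m of the left-hand key, same as the right-hand one. Not to be pressed.
- key_left_top (a point): Centre of the top of the left-hand key (meter frame: x +21 mm, y +28 mm). Same size.
- board: Bystander: loose circuit board, 100 x 70 mm, parts up to 17 mm high. Origin: centre of its underside, x along its length.
- screwdriver: Bystander: loose screwdriver, 170 mm long, lying along its x.
- power_meter: Bystander: loose handheld optical power meter, 150 x 80 x 32 mm, x along its length. Origin: centre of its underside.
- alcohol: Bystander: small closed amber jar, 52 mm in diameter, 85 mm high. Origin: centre of its underside.
Things that resemble listed ones, but are neither listed nor needed, are in the scene too. Leave any blue look-alike of the meter alone.

How it is judged:
By the outcome, as a careful person would: the job done as asked, in the order asked, and still so for the second after the job is handed in, with the robot touching nothing.
It also fails if it takes over 64 s, if anything falls off the work surface, if the arm or the gripper's body presses on something with over 40 N, if the wrist force passes 120 N, or if a joint passes its speed limit or range.

ROBOT

A 6-joint arm with a two-finger parallel gripper is mounted at the origin on the work surface. World frame = base frame: x ahead of the robot, y to its left, z up, the work surface at z = 0. Lengths are in m, angles in degrees, forces in N, time in s.
With the tool pointing down it reaches from about 0.25 to 0.725 m from the base axis. Payload 9.7 kg.
Tool frame: the origin (TCP) lies at the very end of the fingers, on their centre line; the grasp point (between the pads) lies grasp_offset behind it (grasp_offset is the distance from the TCP to the grasp point, in m); z points along the fingers, y is the line along which they close (so a half turn about z gives the same grasp; the last joint's range is limited). The gripper opens to 85 mm and grips with 20 to 120 N. Pads are 22 mm wide; open, the fingers measure 114 mm over their backs; the gripper's body (76 mm by 85 mm) begins 54 mm behind the grasp point. The pads swing forward as they close: fully open they stand 13 mm farther back than shut.
Start: joints at [63.369, 4.979, 10.078, 95.1, 0, 90], TCP at [0.247, 0.492, 0.231] pointing down, gripper open.
Joint ranges: [-179.16, 179.16], [-48.56, 103.87], [-65.8, 70.77], [-126.05, 130.52], [-82.76, 87.17], [-180, 180]. Speed limits (degrees/s): [127.2, 127.2, 147.25, 180, 180, 180].

INTERFACE

Orientations are given as [roll, pitch, yaw] about the fixed x, y, z axes, in that order (R = Rz(yaw) Ry(pitch) Rx(roll)).
In Python, from workcell import get_obs, camera, calibration, job_done, recognise, cut_out, mark_of, grasp_offset gives the robot as it stands.
- The arm moves only by the tool servo_tool, never from a script. Its argument "moves" is a list of rows, each a list of 3 entries, a list of its own where there are three numbers: the turn, a rotation vector about the tool's x, y, z in degrees, then the shift along the tool's x, y, z in m, then the opening in per cent of the stroke, from 0 (shut) to 100 (fully open). In form: [[[ax, ay, az], [x, y, z], claw], ...]. A call has 1 to 12 rows; each row shifts and turns the commanded pose from where the row before left it, along the tool's axes as they then stand; what a row does not reach is not made up. A row lasts 1/10 s, in which the tool goes at most 50 mm and 8.59 degrees, less where a joint would pass 70% of its speed; a pose out of reach is approached as far as the arm can. A call is refused whole if a number of a shift passes 0.05 or a number of a turn 8.59, either way. A call with a gripper value outside its range is refused whole. The fingers move at their own pace and stop on an object; "force" is the grip in N (left out, the last holds). Time passes only in rows, so rows that do not move let the fingers close. It gives the time, the measured TCP pose, the force, the opening and the grip force at its end, in the units of the state.
- get_obs(): the state, without advancing time (a new reading comes with each control period).
- camera(name): name is "scene" or "side" or "wrist"; returns (picture, depth): 400x640x3 uint8, red, green, blue; 400x640 float32, m along the optical axis (not along the pixel's ray), 0 where there is no reading.
- calibration(name): a dict with "camera_matrix" (3x3 intrinsics, pixels), "R" (3x3) and "t" (3): a world point X has camera coordinates R X + t. Camera axes: x right, y down, z forward; pixel columns grow to the right and rows downward; lengths in m; the calibration is good to about 2 mm. A picture is of the moment at which its call begins: read the wrist's pose just before it. calibration takes no time and is no camera call; for the wrist camera it gives the pose at the moment of the call.
- job_done(): hands the job in; it is judged then, once.
Trained networks look in the newest picture that a camera, given by its name, has taken for a name from the list of things; names that differ only in an ending like _2 or _b are one class to them, and where a whole thing is asked for, a point or a joint stands for the part that bears it (a point fixed in the world has none). Each returns a list of dicts, best first, with "score" (0 to 1); they miss things now and then, are a little off and sometimes report something else, mostly with a low value. They report only what shows in the picture. A call takes as long as a camera call. They do not tell look-alikes from the thing itself.
- recognise(name, camera): "xyz" ([x, y, z] in m, in the coordinates of the camera as it stood for that picture, good to about 4 mm: the middle of the surface that is visible of it).
- cut_out(name, camera): "mask" (400x640 bool, what is visible of it).
- mark_of(name, camera): "xyz" ([x, y, z] in m, in the coordinates of the camera as it stood for that picture, good to about 4 mm: a listed point, or the origin of a listed thing).
The state is a dict: "time": time; "q": joint angles; "qd": joint speeds; "joint_efforts": joint torques, N m; "ee_pos": TCP position; "tcp_rot": TCP orientation; "wrist_force": force on the tool from outside, world axes, zero at the start; "torque": the same for the moment, N m; "opening": finger opening in m; "grasp_force": force on a finger pad.
Only numpy, scipy, OpenCV 4.12 (cv2) and the standard library are available. Lean on these libraries where they do the work, as an engineer would, in place of code of your own. Each camera call takes 0.05 s, during which the arm holds its last target. There are 200 camera calls.

## Working session

There is one attempt and no reset: what is moved stays moved. The work goes in short steps, Python scripts to look and compute and a tool call to move; the robot and the scene stay as the last step left them, time stands still between calls to the robot, and variables do not carry over. Pictures are saved under pics/ and viewed, at most 10 in all, crops included, and the job is handed in when it is done.

Besides the shell and the picture viewer there is one more tool, called after "Emit:" as name([rows], argument=value, ...), one row to a line, values as JSON. servo_tool: Moves the arm, as the interface text tells. Its arguments: {"type":"object","properties":{"moves":{"type":"array"},"force":{"type":"number"}},"required":["moves"]}

```bash
mkdir -p pics; ls
cat > h.py <<'E'
import numpy as np, cv2
from workcell import *
def toW(p,cam):
    c=calibration(cam); return np.array(c["R"]).T@(np.array(p)-np.array(c["t"]))
def px(X,cam):
    c=calibration(cam); p=np.array(c["camera_matrix"])@(np.array(c["R"])@np.array(X)+np.array(c["t"])); return p[:2]/p[2]
def atz(u,v,z,cam):
    c=calibration(cam); R=np.array(c["R"]);o=-R.T@np.array(c["t"])
    d=R.T@np.linalg.solve(np.array(c["camera_matrix"]),[u,v,1.]); return o+d*(z-o[2])/d[2]
E
python3 - <<'E'
from h import *
np.set_printoptions(precision=4,suppress=True)
o=get_obs(); print(o["ee_pos"],o["tcp_rot"],o["opening"],grasp_offset if not callable(grasp_offset) else grasp_offset())
for cam in ("scene","side"):
    im,d=camera(cam); cv2.imwrite(f"pics/{cam}0.png",im[:,:,::-1])
    for n in ("meter","selector_axis","selector_tip","key_right_top","key_left_top"):
        for r in mark_of(n,cam): 
            w=toW(r["xyz"],cam); print(cam,n,round(r["score"],2),w,px(w,cam).round())
E
```

```text
pics
[0.2464 0.4914 0.2306] [-179.9214    0.0006  153.369 ] 0.08553235942439794 0.0187
scene meter 0.97 [0.5162 0.0361 0.0003] [292. 200.]
scene meter 0.84 [ 0.797   0.0016 -0.0019] [375. 274.]
scene selector_axis 0.71 [0.7838 0.0259 0.0697] [380. 246.]
scene selector_axis 0.63 [0.4917 0.0448 0.0688] [286. 176.]
scene selector_tip 0.88 [0.4992 0.0738 0.0666] [296. 171.]
scene selector_tip 0.85 [0.7933 0.0485 0.0687] [390. 242.]
scene key_right_top 0.5 [ 0.5298 -0.0019  0.056 ] [284. 198.]
scene key_right_top 0.4 [ 0.7809 -0.029   0.0587] [364. 266.]
scene key_left_top 0.59 [0.5472 0.0552 0.0584] [306. 187.]
scene key_left_top 0.43 [ 0.8323 -0.0097  0.0558] [389. 274.]
side meter 0.75 [ 0.8013 -0.0025  0.0057] [367. 204.]
side meter 0.69 [ 0.5245  0.0313 -0.0004] [285. 230.]
side selector_axis 0.8 [0.7875 0.0279 0.0707] [360. 184.]
side selector_axis 0.79 [0.4939 0.0492 0.0708] [271. 213.]
side selector_tip 0.85 [0.5013 0.0743 0.0733] [270. 207.]
side selector_tip 0.78 [0.8033 0.051  0.0746] [360. 178.]
side key_right_top 0.71 [ 0.6945 -0.3315 -0.0005] [406. 296.]
side key_right_top 0.43 [0.5298 0.0013 0.0557] [290. 223.]
side key_left_top 0.45 [0.5538 0.0564 0.0568] [289. 208.]
```

View pics/scene0.png

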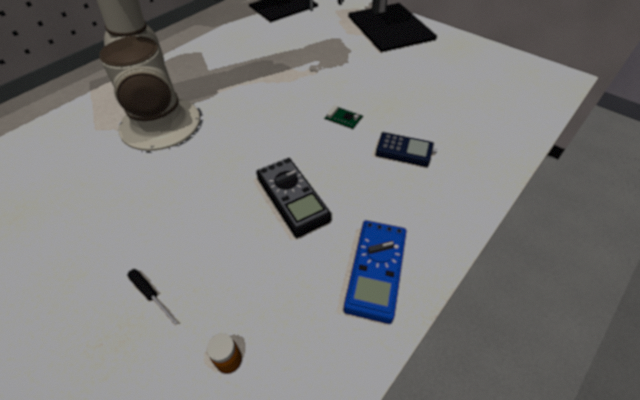

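Run:
```python
from h import *
a=cv2.imread("pics/scene0.png"); b=cv2.imread("pics/side0.png")
c=np.hstack([cv2.resize(a[140:240,230:350],(480,400),interpolation=2),cv2.resize(b[160:280,210:340],(320,300),interpolation=2)[:300].copy() if 0 else cv2.resize(b[170:270,240:320],(320,400),interpolation=2)])
cv2.imwrite("pics/crop1.png",c)
```

```text
(no output)
```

View pics/crop1.png

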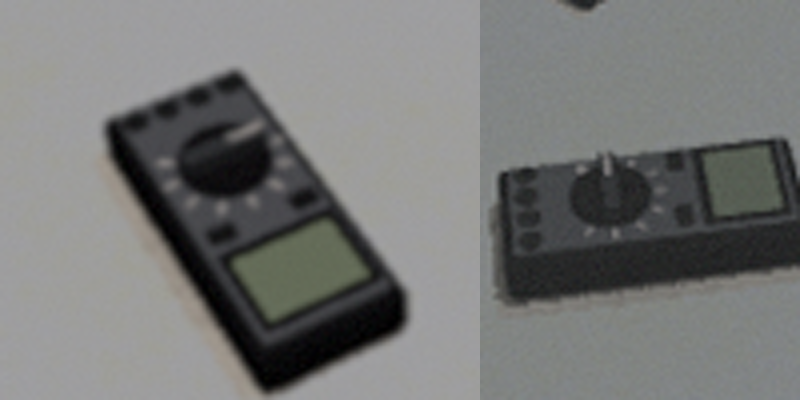

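Candidates in scene picture: the dark meter (292,200) is the one to use. The blue look-alike is at (375,274) and the optical power meter at (405,148). The crop shows the dark meter with its bar pointing to its left side; the mark under it still needs a closer look from the wrist camera.

```bash
cat >> h.py <<'E'
from scipy.spatial.transform import Rotation as Ro
np.set_printoptions(precision=4,suppress=True)
def plan(xyz,yaw):
    o=get_obs(); R=Ro.from_euler("xyz",o["tcp_rot"],degrees=True)
    T=Ro.from_euler("xyz",[180,0,yaw],degrees=True)
    print("at",o["ee_pos"],o["tcp_rot"],"q",np.round(o["q"],1),"t",o["time"])
    print("shift in tool now",R.inv().apply(np.array(xyz)-o["ee_pos"]),"turn",(R.inv()*T).as_rotvec(degrees=True))
E
python3 - <<'E'
from h import *
c=calibration("wrist"); o=get_obs(); R=Ro.from_euler("xyz",o["tcp_rot"],degrees=True)
C=-np.array(c["R"]).T@np.array(c["t"]); print("cam in tool",R.inv().apply(C-o["ee_pos"]),"axis in tool",R.inv().apply(np.array(c["R"])[2])); print(c["camera_matrix"])
plan([0.49,0.045,0.23],70)
E
```

```text
cam in tool [ 0.0642  0.0003 -0.1431] axis in tool [-0.2577 -0.0008  0.9662]
[[293.0921   0.     315.1769]
 [  0.     293.0921 197.8246]
 [  0.       0.       1.    ]]
at [0.2465 0.4917 0.2313] [179.9992  -0.0009 153.3706] q [63.4  5.  10.1 95.1  0.  90. ] t 0.6
shift in tool now [-0.4179 -0.2901  0.0013] turn [-0.     -0.0013 83.3706]
```

Emit:
servo_tool([
  [[0, 0, 0], [-0.035, -0.024, 0], 0],
  [[0, 0, 0], [-0.035, -0.024, 0], 0],
  [[0, 0, 0], [-0.035, -0.024, 0], 0],
  [[0, 0, 0], [-0.035, -0.024, 0], 0],
  [[0, 0, 0], [-0.035, -0.024, 0], 0],
  [[0, 0, 0], [-0.035, -0.024, 0], 0],
  [[0, 0, 0], [-0.035, -0.024, 0], 0],
  [[0, 0, 0], [-0.035, -0.024, 0], 0],
  [[0, 0, 0], [-0.035, -0.024, 0], 0],
  [[0, 0, 0], [-0.035, -0.024, 0], 0],
  [[0, 0, 0], [-0.035, -0.024, 0], 0],
  [[0, 0, 0], [-0.033, -0.026, 0], 0],
])

```text
time: 1.8
ee_pos: [0.4909, 0.0433, 0.2314]
tcp_rot: [180.0, 0.0, 153.4]
wrist_force: [-0.0, 1.2, -0.5]
opening: 0.0002
grasp_force: 0.0
```

Run:
```python
from h import *
plan([0.49,0.045,0.23],70)
im,d=camera("wrist"); cv2.imwrite("pics/w1.png",im[:,:,::-1])
for n in ("meter","selector_axis","selector_tip","key_right_top","key_left_top"):
    for r in mark_of(n,"wrist"):
        w=toW(r["xyz"],"wrist"); print(n,round(r["score"],2),w,px(w,"wrist").round())
```

```text
at [0.4909 0.0433 0.2314] [179.9819   0.0241 153.3637] q [ 5.  -2.9  2.1 95.   0.  31.7] t 1.8
shift in tool now [0.0015 0.0011 0.0014] turn [ 0.0323  0.0065 83.3637]
meter 0.6 [ 0.5175  0.0324 -0.0014] [318. 191.]
selector_axis 0.93 [0.4886 0.0436 0.0655] [315. 180.]
key_right_top 0.55 [0.5307 0.0009 0.0564] [297. 228.]
key_left_top 0.73 [0.5501 0.0518 0.0572] [344. 224.]
key_left_top 0.62 [ 0.5156  0.0389 -0.002 ] [319. 190.]
```

View pics/w1.png

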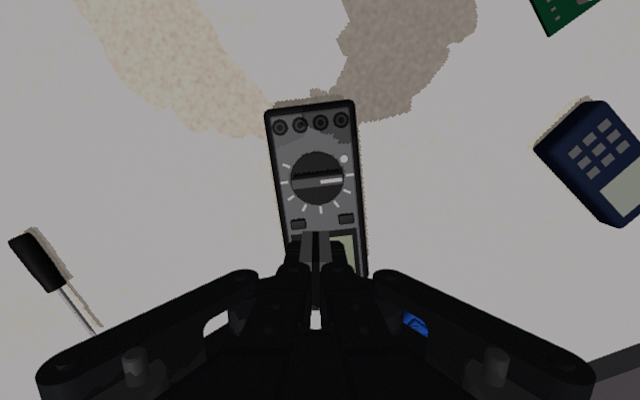

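The wrist picture shows the dark meter with its jacks at the top (320,122). The selector axis is at (316,178), the OFF dot at (344,159), and the white line ends near (345,181), which is one click past OFF. That leaves five more clicks. Now I'll fit the ring of marks to get a precise pose.

```bash
cat >> h.py <<'E'
from scipy.optimize import least_squares
def ring(cam,im,ax,yaw):
    "fit axis and meter yaw from the 9 marks; bar angle from its white line"
    S=0.0002;N=500
    g=(np.arange(N)-N/2)*S; X,Y=np.meshgrid(g,g)
    def rect(z):
        P=np.stack([ax[0]+X,ax[1]+Y,0*X+z],-1).reshape(-1,3); c=calibration(cam)
        p=(np.array(c["R"])@P.T+np.array(c["t"])[:,None]); p=np.array(c["camera_matrix"])@p; p=p[:2]/p[2]
        return cv2.remap(im,p[0].reshape(N,N).astype(np.float32),p[1].reshape(N,N).astype(np.float32),1)
    f=rect(0.0502); t=rect(0.070); gr=cv2.GaussianBlur(f.min(2).astype(float),(0,0),4)
    def sc(v):
        a=np.radians(v[2]+120-30*np.arange(9)); s=0
        for r in (.035,.037,.039):
            x=(v[0]+r*np.cos(a))/S+N/2; y=(v[1]+r*np.sin(a))/S+N/2
            s+=cv2.remap(gr,x.astype(np.float32)[None],y.astype(np.float32)[None],1).sum()
        return -s
    from scipy.optimize import differential_evolution as DE
    r=DE(sc,[(-.01,.01),(-.01,.01),(yaw-12,yaw+12)],seed=1,tol=1e-6)
    v=r.x; axis=[ax[0]+v[0],ax[1]+v[1]]
    tg=cv2.GaussianBlur(t.min(2).astype(float),(0,0),3)
    q=np.arange(0,360,1.); rr=np.arange(.006,.027,.001)[:,None]; 
    x=(v[0]+rr*np.cos(np.radians(q)))/S+N/2; y=(v[1]+rr*np.sin(np.radians(q)))/S+N/2
    pr=cv2.remap(tg,x.astype(np.float32),y.astype(np.float32),1).mean(0); b=q[pr.argmax()]
    print("axis",np.array(axis),"yaw",v[2],"score",r.fun,"bar world",b,"selector deg",(v[2]+120-b)%360)
    return f,t
E
python3 - <<'E'
from h import *
im,d=camera("wrist")
f,t=ring("wrist",im,[0.491,0.045],-20)
cv2.imwrite("pics/r1.png",np.hstack([f,t])[::-1,:,::-1].repeat(1,0)[:, :1000][::2,::2].copy())
im,d=camera("scene"); ring("scene",im,[0.491,0.045],-20)
im,d=camera("side"); ring("side",im,[0.491,0.045],-20)
E
```

```text
axis [0.4912 0.0453] yaw -19.723345502514455 score -4253.8606603468525 bar world 70.0 selector deg 30.276654497485538
axis [0.4894 0.0457] yaw -19.67046179396673 score -2940.7391795700905 bar world 71.0 selector deg 29.329538206033277
axis [0.494  0.0478] yaw -20.3318718437477 score -2707.5258337039986 bar world 71.0 selector deg 28.668128156252294
```

View pics/r1.png

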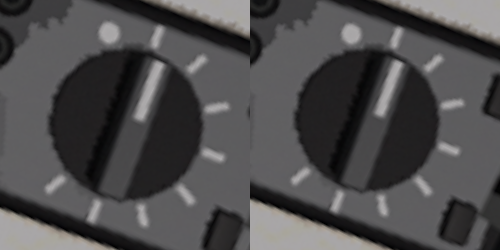

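Pose: axis (0.4914, 0.0456), meter yaw -19.8°, selector at click 1. All three cameras agree. Next I'll place the shut fingertip on the trailing side of the pointing half.

Run:
```python
from h import *
plan([0.4738,0.0733,0.061],160)
```

```text
at [0.4899 0.046  0.2315] [179.985    0.0157 153.4653] q [ 5.4 -3.   2.  95.   0.  31.9] t 2.25
shift in tool now [0.0267 0.0172 0.1705] turn [ 0.0141  0.0165 -6.5347]
```

Emit:
servo_tool([
  [[0, 0, -6.5], [0, 0, 0], 0],
  [[0, 0, 0], [0.0135, 0.01, 0.02], 0],
  [[0, 0, 0], [0.011, 0.01, 0.03], 0],
  [[0, 0, 0], [0, 0, 0.03], 0],
  [[0, 0, 0], [0, 0, 0.03], 0],
  [[0, 0, 0], [0, 0, 0.02], 0],
  [[0, 0, 0], [0, 0, 0], 0],
  [[0, 0, 0], [0, 0, 0], 0],
])

```text
time: 3.05
ee_pos: [0.4739, 0.0728, 0.102]
tcp_rot: [180.0, 0.0, 159.9]
wrist_force: [-0.5, -0.4, 0.9]
opening: 0.0002
grasp_force: 0.0
```

Run:
```python
from h import *
plan([0.4738,0.0733,0.061],160)
im,d=camera("wrist"); cv2.imwrite("pics/w2.png",im[:,:,::-1])
```

```text
at [0.4739 0.0728 0.102 ] [179.9928   0.0098 159.928 ] q [  8.7  -5.3 -14.4  80.8   0.   28.8] t 3.05
shift in tool now [0.0003 0.0004 0.041 ] turn [ 0.0072  0.0098 -0.072 ]
```

View pics/w2.png

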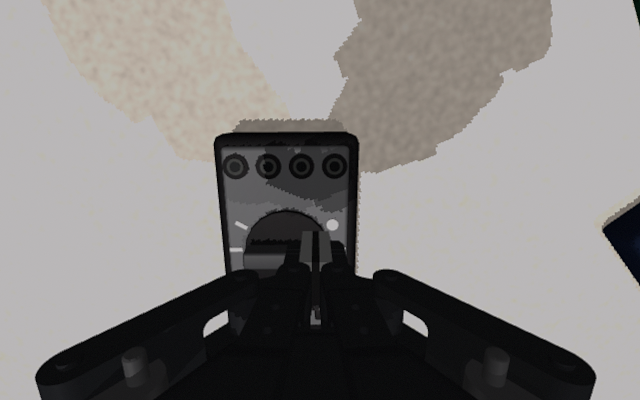

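The fingertip at (316,235) is over the disc, behind the bar's pointing half and clear of it. I'll descend, then sweep 30°.

Emit:
servo_tool([
  [[0, 0, 0], [0, 0, 0.02], 0],
  [[0, 0, 0], [0, 0, 0.013], 0],
  [[0, 0, 0], [0, 0, 0.008], 0],
  [[0, 0, 0], [0, 0, 0], 0],
  [[0, 0, 0], [-0.003, 0, 0], 0],
  [[0, 0, 0], [-0.003, 0, 0], 0],
  [[0, 0, 0], [-0.002, 0, 0], 0],
  [[0, 0, 5], [-0.0017, 0.0015, 0], 0],
  [[0, 0, 5], [-0.0017, 0.0015, 0], 0],
  [[0, 0, 5], [-0.0017, 0.0015, 0], 0],
  [[0, 0, 5], [-0.0017, 0.0015, 0], 0],
  [[0, 0, 0], [0, 0, 0], 0],
])

```text
time: 4.3
ee_pos: [0.4908, 0.0716, 0.0606]
tcp_rot: [180.0, 0.0, 139.8]
wrist_force: [-0.4, 0.3, -1.1]
opening: 0.0003
grasp_force: 0.0
```

```bash
cat >> h.py <<'E'
def rel():
    o=get_obs(); y=o["tcp_rot"][2]; R=Ro.from_euler("xyz",[180,0,y],degrees=True)
    d=R.inv().apply(np.array(o["ee_pos"])-[0.4914,0.0456,0.061]); b=y-90
    print("tip rel axis in tool",d,"bar-angle if tool flush",-19.8+120-b,"F",o["wrist_force"],"q6",o["q"][5])
E
python3 - <<'E'
from h import *
rel()
im,d=camera("scene"); ring("scene",im,[0.491,0.045],-20)
im,d=camera("side"); ring("side",im,[0.491,0.045],-20)
cv2.imwrite("pics/s2.png",cv2.resize(im[170:270,220:340,::-1],(720,600),interpolation=2))
E
```

```text
tip rel axis in tool [0.0172 0.0195 0.0004] bar-angle if tool flush 50.40981099348774 F [-0.4491  0.3372 -1.0618] q6 48.5126814781752
axis [0.4898 0.046 ] yaw -20.223830552201107 score -2716.6393308593024 bar world 39.0 selector deg 60.77616944779889
axis [0.494  0.0477] yaw -20.240941643396646 score -2253.282923100034 bar world 41.0 selector deg 58.75905835660336
```

View pics/s2.png

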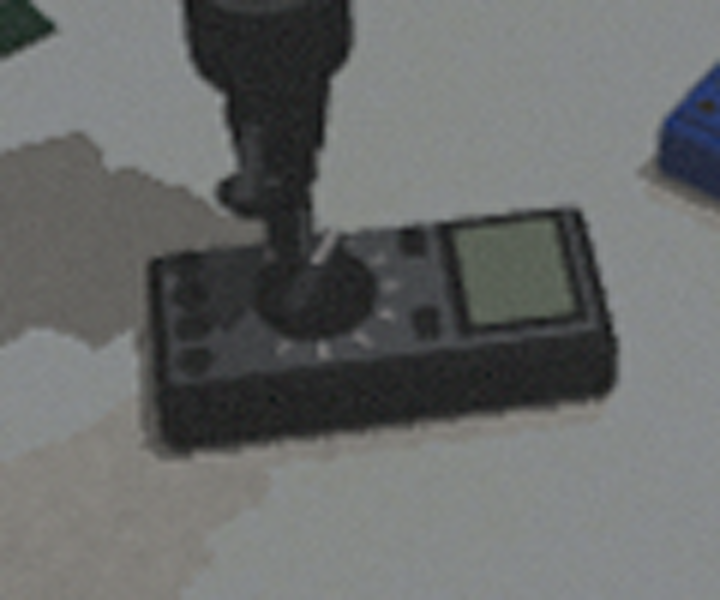

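One click advanced (now at click 2), and the meter hasn't moved. The side picture shows the white line past the finger and the finger trailing it. I'll carry on for 60° (two clicks).

Emit:
servo_tool([
  [[0, 0, 5], [-0.0017, 0.0015, 0], 0],
  [[0, 0, 5], [-0.0017, 0.0015, 0], 0],
  [[0, 0, 5], [-0.0017, 0.0015, 0], 0],
  [[0, 0, 5], [-0.0017, 0.0015, 0], 0],
  [[0, 0, 5], [-0.0017, 0.0015, 0], 0],
  [[0, 0, 5], [-0.0017, 0.0015, 0], 0],
  [[0, 0, 5], [-0.0017, 0.0015, 0], 0],
  [[0, 0, 5], [-0.0017, 0.0015, 0], 0],
  [[0, 0, 5], [-0.0017, 0.0015, 0], 0],
  [[0, 0, 5], [-0.0017, 0.0015, 0], 0],
  [[0, 0, 5], [-0.0017, 0.0015, 0], 0],
  [[0, 0, 5], [-0.0017, 0.0015, 0], 0],
])

```text
time: 5.6
ee_pos: [0.5137, 0.0602, 0.0604]
tcp_rot: [180.0, -0.0, 79.8]
wrist_force: [-0.4, 1.0, 0.0]
opening: -0.0001
grasp_force: 0.2
```

Run:
```python
from h import *
rel()
im,d=camera("scene"); ring("scene",im,[0.491,0.045],-20)
im,d=camera("side"); ring("side",im,[0.491,0.045],-20)
```

```text
tip rel axis in tool [0.0183 0.0194 0.0006] bar-angle if tool flush 110.39244488038037 F [-0.4055  1.0206  0.0322] q6 106.87002531049826
axis [0.4894 0.0455] yaw -19.27862968543161 score -2152.207910426986 bar world 354.0 selector deg 106.72137031456839
axis [0.4941 0.0484] yaw -20.247427783669583 score -2263.0617521641016 bar world 349.0 selector deg 110.7525722163304
```

Emit:
servo_tool([
  [[0, 0, 5], [-0.002, 0.0015, 0], 0],
  [[0, 0, 5], [-0.002, 0.0015, 0], 0],
  [[0, 0, 5], [-0.0019, 0.0015, 0], 0],
  [[0, 0, 5], [-0.0018, 0.0015, 0], 0],
  [[0, 0, 5], [-0.0018, 0.0015, 0], 0],
  [[0, 0, 5], [-0.0018, 0.0015, 0], 0],
  [[0, 0, 0], [0, 0, 0], 0],
])

```text
time: 6.4
ee_pos: [0.5176, 0.0463, 0.0604]
tcp_rot: [180.0, 0.0, 50.0]
wrist_force: [-0.7, 0.3, 0.5]
opening: 0.0004
grasp_force: 0.0
```

Run:
```python
from h import *
rel()
im,d=camera("scene"); ring("scene",im,[0.491,0.045],-20)
im,d=camera("side"); ring("side",im,[0.491,0.045],-20)
```

```text
tip rel axis in tool [0.0174 0.0197 0.0006] bar-angle if tool flush 140.2124794882226 F [-0.6894  0.2965  0.5017] q6 135.12353441465532
axis [0.4891 0.0459] yaw -19.63263253752183 score -2217.430516775371 bar world 320.0 selector deg 140.36736746247817
axis [0.4944 0.0486] yaw -21.050047771835217 score -1961.1675231102467 bar world 306.0 selector deg 152.9499522281648
```

Emit:
servo_tool([
  [[0, 0, 5], [-0.0018, 0.0015, 0], 0],
  [[0, 0, 5], [-0.0018, 0.0015, 0], 0],
  [[0, 0, 5], [-0.0018, 0.0015, 0], 0],
  [[0, 0, 5], [-0.0018, 0.0015, 0], 0],
  [[0, 0, 5], [-0.0018, 0.0015, 0], 0],
  [[0, 0, 5], [-0.0018, 0.0015, 0], 0],
  [[0, 0, 0], [0, 0, 0], 0],
  [[0, 0, 0], [0, 0, 0], 0],
])

```text
time: 7.3
ee_pos: [0.5145, 0.0329, 0.0603]
tcp_rot: [-180.0, 0.0, 20.1]
wrist_force: [0.1, 0.3, -0.2]
opening: 0.0001
grasp_force: 0.0
```

Run:
```python
from h import *
rel()
im,d=camera("scene"); ring("scene",im,[0.491,0.045],-20)
im,d=camera("side"); ring("side",im,[0.491,0.045],-20)
cv2.imwrite("pics/s3.png",cv2.resize(im[170:270,220:340,::-1],(720,600),interpolation=2))
```

```text
tip rel axis in tool [0.0174 0.0198 0.0007] bar-angle if tool flush 170.0736365412782 F [ 0.0565  0.2507 -0.1848] q6 163.5369384163765
axis [0.4903 0.0461] yaw -20.782653194282954 score -2193.6031096879533 bar world 205.0 selector deg 254.21734680571706
axis [0.4937 0.0483] yaw -19.532951647588867 score -1945.5506764712868 bar world 279.0 selector deg 181.46704835241113
```

View pics/s3.png

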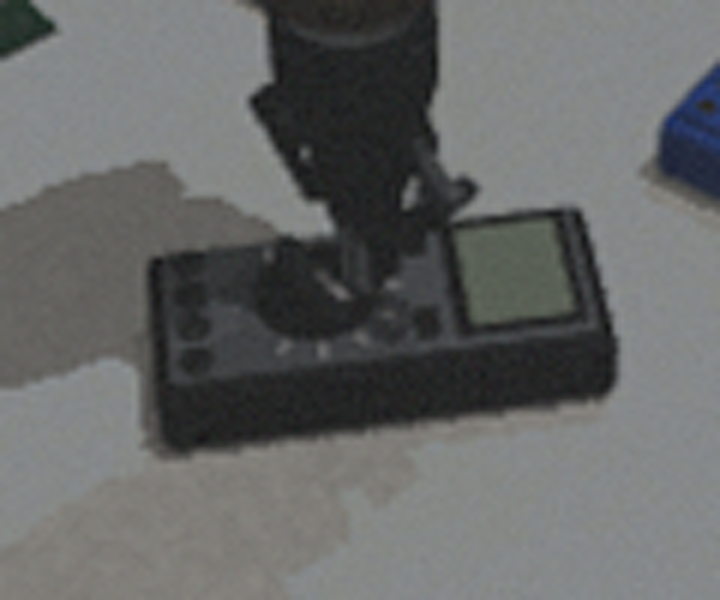

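Selector reads 180°, click 6: the white line points to the lower right, at the dash opposite OFF. I'll back off, lift and check from above.

Emit:
servo_tool([
  [[0, 0, 0], [0.004, 0, 0], 0],
  [[0, 0, 0], [0.002, 0, -0.01], 0],
  [[0, 0, 0], [0, 0, -0.03], 0],
  [[0, 0, 0], [0, 0, -0.04], 0],
  [[0, 0, -5], [0, 0, -0.04], 0],
  [[0, 0, -7], [0, 0, -0.03], 0],
  [[0, 0, -8], [0, 0, 0], 0],
  [[0, 0, -8], [0, 0, 0], 0],
  [[0, 0, -8], [0, 0, 0], 0],
  [[0, 0, -8], [0, 0, 0], 0],
  [[0, 0, -6], [0, 0, 0], 0],
  [[0, 0, 0], [0, 0, 0], 0],
])

```text
time: 8.6
ee_pos: [0.5204, 0.035, 0.211]
tcp_rot: [180.0, -0.0, 70.0]
wrist_force: [-0.2, -0.9, -0.4]
opening: 0.0001
grasp_force: 0.0
```

Run:
```python
from h import *
im,d=camera("wrist"); f,t=ring("wrist",im,[0.491,0.045],-20)
cv2.imwrite("pics/r2.png",np.vstack([im[:,:,::-1],cv2.resize(t[::-1,:,::-1],(640,200))[:200]]))
for n in ("key_right_top","key_left_top"):
    for r in mark_of(n,"wrist"): print(n,round(r["score"],2),toW(r["xyz"],"wrist"))
im,d=camera("scene"); ring("scene",im,[0.491,0.045],-20)
im,d=camera("side"); ring("side",im,[0.491,0.045],-20)
plan([0.5299,0.002,0.075],70.2)
```

```text
axis [0.491  0.0451] yaw -20.08274901038247 score -4350.7193139987985 bar world 280.0 selector deg 179.91725098961751
key_right_top 0.7 [ 0.7832 -0.0349  0.0565]
key_right_top 0.49 [0.5299 0.0003 0.0556]
key_left_top 0.75 [ 0.8308 -0.0076  0.0521]
key_left_top 0.72 [0.551  0.0513 0.0529]
axis [0.4897 0.0461] yaw -20.33217437962296 score -2637.955788848647 bar world 280.0 selector deg 179.66782562037704
axis [0.4941 0.0482] yaw -20.274273801533276 score -2395.9854713087866 bar world 278.0 selector deg 181.72572619846673
at [0.5203 0.0349 0.2105] [179.9932  -0.0003  69.7712] q [  3.8   0.6   3.3  92.6  -0.  114.1] t 8.85
shift in tool now [-0.0275  0.0204  0.1355] turn [ 0.0068 -0.0002 -0.4288]
```

View pics/r2.png

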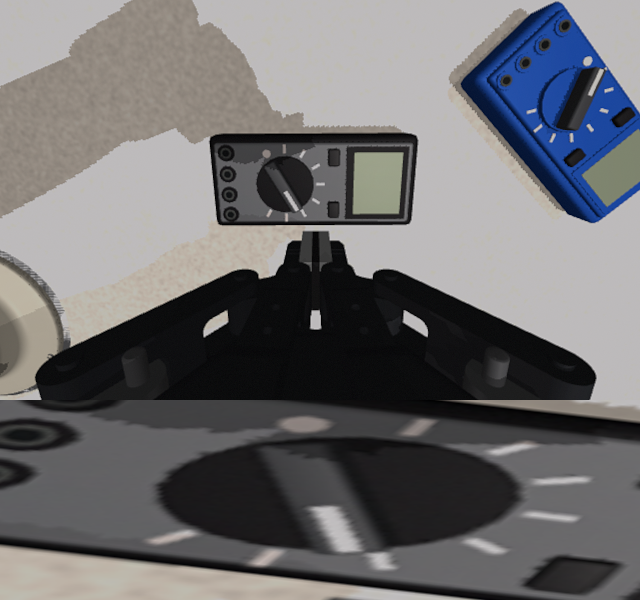

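The selector points at the sixth mark after the OFF dot, with two dashes left beyond it, and the meter hasn't moved. The right-hand key is at (333,209). Moving above it now.

Emit:
servo_tool([
  [[0, 0, 0], [-0.014, 0.0102, 0.02], 0],
  [[0, 0, 0], [-0.0137, 0.0102, 0.03], 0],
  [[0, 0, 0], [0, 0, 0.035], 0],
  [[0, 0, 0], [0, 0, 0.03], 0],
  [[0, 0, 0], [0, 0, 0.02], 0],
  [[0, 0, 0], [0, 0, 0.01], 0],
  [[0, 0, 0], [0, 0, 0.006], 0],
  [[0, 0, 0], [0, 0, 0.002], 0],
  [[0, 0, 0], [0, 0, 0], 0],
  [[0, 0, 0], [0, 0, 0], 0],
])

```text
time: 9.85
ee_pos: [0.5304, 0.0019, 0.0583]
tcp_rot: [179.9, -0.0, 69.9]
wrist_force: [-0.6, 0.7, -0.3]
opening: -0.0001
grasp_force: 0.0
```

Run:
```python
from h import *
plan([0.5299,0.0015,0.0545],70.2)
print(get_obs()["wrist_force"],px([0.5299,0.0015,0.0545],"side"))
im,d=camera("side"); cv2.imwrite("pics/s4.png",cv2.resize(im[170:270,220:340,::-1],(720,600),interpolation=2))
```

```text
at [0.5304 0.0019 0.0583] [179.9192  -0.0297  69.8673] q [  0.2   2.4 -11.7  75.7  -0.  110.3] t 9.85
shift in tool now [-0.0006 -0.0003  0.0038] turn [ 0.0809 -0.0294 -0.3328]
[-0.5586  0.7301 -0.3465] [290.3895 223.2765]
```

View pics/s4.png

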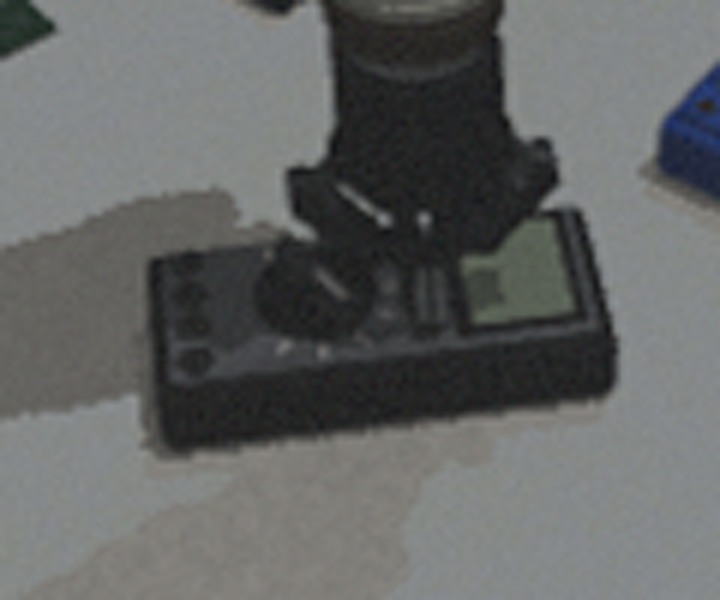

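The fingertip is directly over the right-hand key at crop (430,315). I'll press in small steps and watch the force.

Emit:
servo_tool([
  [[0, 0, 0], [0, 0, 0.0015], 0],
  [[0, 0, 0], [0, 0, 0.0015], 0],
  [[0, 0, 0], [0, 0, 0.001], 0],
  [[0, 0, 0], [0, 0, 0.0005], 0],
  [[0, 0, 0], [0, 0, 0.0005], 0],
  [[0, 0, 0], [0, 0, 0], 0],
])

```text
time: 10.5
ee_pos: [0.53, 0.0019, 0.0525]
tcp_rot: [180.0, -0.0, 69.9]
wrist_force: [0.6, -0.6, 3.0]
opening: 0.0
grasp_force: 1.5
```

Emit:
servo_tool([
  [[0, 0, 0], [0, 0, 0.0005], 0],
  [[0, 0, 0], [0, 0, 0], 0],
  [[0, 0, 0], [0, 0, 0], 0],
])

```text
time: 10.8
ee_pos: [0.53, 0.0019, 0.0519]
tcp_rot: [180.0, -0.0, 69.9]
wrist_force: [1.1, 0.3, 4.9]
opening: -0.0001
grasp_force: 1.7
```

Emit:
servo_tool([
  [[0, 0, 0], [0, 0, 0.0005], 0],
  [[0, 0, 0], [0, 0, 0], 0],
  [[0, 0, 0], [0, 0, 0], 0],
])

```text
time: 11.1
ee_pos: [0.53, 0.0019, 0.0515]
tcp_rot: [180.0, -0.0, 69.9]
wrist_force: [0.8, 0.1, 4.9]
opening: -0.0001
grasp_force: 2.6
```

About 4.9 N, 3 mm down: the key is fully pressed. I'll lift straight up, then move clear.

Emit:
servo_tool([
  [[0, 0, 0], [0, 0, -0.002], 0],
  [[0, 0, 0], [0, 0, -0.004], 0],
  [[0, 0, 0], [0, 0, -0.015], 0],
  [[0, 0, 0], [0, 0, -0.03], 0],
  [[0, 0, 0], [0, 0, -0.04], 0],
  [[0, 0, 0], [0, 0, -0.04], 0],
  [[0, 0, 0], [0, 0, -0.02], 0],
  [[0, 0, 0], [0, 0, 0], 0],
  [[0, 0, 0], [0, 0, 0], 0],
  [[0, 0, 0], [0, 0, 0], 0],
])

```text
time: 12.1
ee_pos: [0.5293, 0.0018, 0.2012]
tcp_rot: [-179.9, 0.0, 69.9]
wrist_force: [-0.5, -0.5, -0.2]
opening: 0.0002
grasp_force: 0.0
```

Run:
```python
from h import *
for c in ("wrist","scene","side"):
    im,d=camera(c); ring(c,im,[0.491,0.045],-20)
    if c=="side": cv2.imwrite("pics/s5.png",cv2.resize(im[170:270,220:340,::-1],(720,600),interpolation=2))
print(get_obs()["ee_pos"],get_obs()["wrist_force"])
```

```text
axis [0.4908 0.0451] yaw -19.778172646286627 score -4171.390567227963 bar world 280.0 selector deg 180.22182735371337
axis [0.4898 0.0461] yaw -20.46227418414487 score -2513.4078603022353 bar world 279.0 selector deg 180.53772581585514
axis [0.4938 0.0482] yaw -20.201499567602795 score -2306.179281458326 bar world 279.0 selector deg 180.7985004323972
[0.5293 0.0019 0.2012] [-0.1888  0.2851  0.2916]
```

View pics/s5.png

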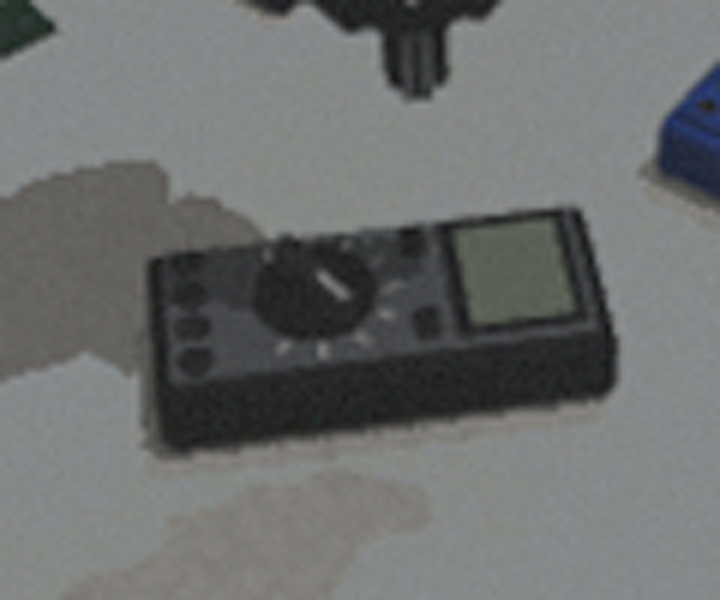

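The selector line, from (318,270) to (350,298), is at click 6. The key at (428,320) is up again, the meter hasn't moved and the robot is clear of it.

```bash
python3 -c "from workcell import job_done; print(job_done())"
```

```text
the job is handed in; nothing more can be done
None
```

The selector is at the sixth click from OFF (about 180° in all three cameras), the right-hand key was pressed fully down and sprang back, the meter did not move, and the job is handed in at about 12 s of the 64 s allowed.

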